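# Spoon to the tray, coffee cup to its hook

### The job

A teaspoon lies across the mouth of one of the coffee cups. First lay the spoon in the wooden cutlery tray so that all of it is inside, then hang that cup by its handle on the brass hook under the little shelf and leave it hanging there. Do not knock the cup over, and leave the other cup and the sugar jar where they are.

Things in the scene. Friction and masses are not known exactly. Their poses are not given: they have to be found in the camera images.
- cup: White porcelain cup to hang, 0.14 kg, upright at the start with the spoon across its mouth. Round, straight-sided, outside diameter 60 mm (foot narrower below 14 mm), 68 mm high, wall 3.5 mm. Origin: centre of underside; z to the mouth, +x to its handle: a pointed ear of round 7 mm bar in the x-z plane, reaching 68 mm from the cup's axis, 15 to 62 mm above the underside.
- cup_loop (a point): Centre of the opening in that cup's handle: on the cup's x, 44 mm from its axis, 38.5 mm above its underside; axes as the cup's. The opening is 33 mm high next to the cup's wall (22 to 55 mm above the underside, out to 51 mm from the axis) and then narrows to a point 60 mm from the axis at half height. The hook passes through it along the cup's y.
- spoon: Steel teaspoon, 0.03 kg, 148 mm long, lying level across the cup's mouth (underside at 68 mm), roughly square to the cup's handle. Origin: its underside, within 10 mm of the cup's axis at the start; +x to the bowl, z up. Flat handle 10 mm wide, 4 mm thick, from x = -80 to +35 mm; round bowl 36 mm wide, 9 mm high, centred at x = +50 mm. At x = -52 mm the handle is clear of the cup.
- spoon_end (a point): Free end of the spoon's handle (x = -80 mm, 2 mm above its underside).
- spoon_bowl (a point): Centre of the spoon's bowl (x = +50 mm, 2 mm above its underside).
- tray: Fixed open wooden cutlery tray, 200 mm long (its x) by 80 mm wide (its y) by 30 mm high, walls and floor 4 mm thick. Origin: centre of its underside. It stands left or right of the cup.
- rack: Fixed cup rack; origin on the counter right below the hook, x away from the robot. Shelf board x = -20 to 22 mm, y = +-110 mm, underside 285 mm up; lip on its front edge up to 353 mm. Posts 18 mm square at x = 10, y = +-100 mm; feet 12 mm high, x = -40 to 70 mm. Below the hook is free. A vertical gripper bringing the cup hits board and lip: tilt it about 30 degrees, body leaning back to the robot.
- hook_seat (a point): Seat of the brass hook, 180 mm up: top of its lowest point; axes as the rack's (x away from the robot, y left, z up). The hook is a flat strap 11 mm wide (x), 3 mm thick, bent in the y-z plane: down from the board at y = +16 mm, slanting to the seat, up to a tip at y = -18 mm. Open to -y: bring the handle from -y over the tip to y = 0, lower it 10 to 20 mm, let go: the cup swings down.
- cup2: The other white porcelain cup, same shape and size, standing on a cork coaster; to be left alone. Origin: centre of its underside.
- jar: Glass sugar jar with a steel lid, 80 mm diameter, 110 mm high; to be left alone. Origin: centre of its underside. It stands on the side where the tray is not.
- hook_tip (a point): Top of the hook's free, upturned end: 12 to 13 mm above the seat, at y = -18 mm in the rack's axes.

How it is judged:
On the way, in this order (a step that is already met when the one before it is completed fails the run):
1. the spoon lies wholly inside the tray and is let go (x of spoon_end in the frame of tray between -0.1 and 0.1 m and y of spoon_end in the frame of tray between -0.04 and 0.04 m and z of each of spoon_end, spoon_bowl in the frame of tray below 0.03 m and x of spoon_bowl in the frame of tray between -0.1 and 0.1 m and y of spoon_bowl in the frame of tray between -0.04 and 0.04 m and contact force between spoon and the fingers below 0.05 N), for 0.2 s.
2. the cup hangs by its handle on the hook and is let go (distance between cup_loop and hook_seat below 0.028 m and contact force between cup and rack above 0.5 N and contact force between cup and spoon below 0.05 N and contact force between cup and the fingers below 0.05 N), for 0.2 s.
At the end, for the whole second after the job is handed in: Spoon's handle end and bowl centre inside the tray (100 by 40 mm from its centre, below its 30 mm rim); cup's weight on the rack (over 0.5 N), its handle opening's centre within 28 mm of the hook's seat, not touching the spoon; cup at most swaying (under 0.15 m/s, 2.5 rad/s), spoon still (x of spoon_end in the frame of tray between -0.1 and 0.1 m and y of spoon_end in the frame of tray between -0.04 and 0.04 m and z of each of spoon_end, spoon_bowl in the frame of tray below 0.03 m and x of spoon_bowl in the frame of tray between -0.1 and 0.1 m and y of spoon_bowl in the frame of tray between -0.04 and 0.04 m and distance between cup_loop and hook_seat below 0.028 m and contact force between cup and rack above 0.5 N and contact force between cup and spoon below 0.05 N and linear speed of cup below 0.15 m/s and angular speed of cup below 2.5 rad/s and linear speed of spoon below 0.03 m/s).
It fails at once if the cup is knocked over on the counter (tilted more than 1.2 rad with its underside lower than 90 mm) (angle between cup's own z axis and vertical above 1.2 rad and height (world z) of cup below 0.09 m).
It fails at once if the other cup is moved by more than 30 mm (distance of cup2 from where it was at the start of the episode above 0.03 m).
It fails at once if the sugar jar is moved by more than 30 mm (distance of jar from where it was at the start of the episode above 0.03 m).
It also fails if it takes over 51 s, if anything falls off the work surface, if the arm or the gripper's body presses on something with over 40 N, if the wrist force passes 120 N, or if a joint passes its speed limit or range.

### The arm

A 6-joint arm with a two-finger parallel gripper is mounted at the origin on the work surface. World frame = base frame: x ahead of the robot, y to its left, z up, the work surface at z = 0. Lengths are in m, angles in rad, forces in N, time in s.
With the tool pointing down it reaches from about 0.3 to 0.775 m from the base axis. Payload 14.6 kg.
Tool frame: the origin (TCP) lies on the centre line of the jaws, within the pads' length; the fingertips stand 19 mm ahead of it and the grasp point (between the pads) is the TCP; z points along the fingers, y is the line along which they close (so a half turn about z gives the same grasp; the last joint's range is limited). The gripper opens to 94 mm and grips with 3 to 60 N. Pads are 16 mm wide; open, the fingers measure 119 mm over their backs; the gripper's body (75 mm by 177 mm) begins 78 mm behind the grasp point.
Start: joints at [-0.067, 0.3, 1.521, -0, 1.321, -0.067], TCP at [0.55, -0, 0.224] pointing down, gripper open.
Joint ranges: [-3.03, 3.03], [-0.79, 2.21], [0.23, 2.52], [-1.04, 4.18], [0, 3.07], [-2.55, 2.55]. Speed limits (rad/s): [2.22, 2.22, 2.57, 3.14, 3.14, 3.14].

### API

Orientations are given as [roll, pitch, yaw] about the fixed x, y, z axes, in that order (R = Rz(yaw) Ry(pitch) Rx(roll)).
In Python, from station import get_obs, camera, workorder gives the robot as it stands.
- The arm moves only by the tool play_rows, never from a script. Its argument "motion" is a list that holds one entry, the list of rows, each a list of 7 numbers: the shift along the tool's x, y, z as a fraction of full scale, then the turn, a rotation vector about the tool's x, y, z as a fraction of full scale, then the opening, from -1 (shut) to 1 (fully open). In form: [[[x, y, z, ax, ay, az, grip], ...]]. A call has 1 to 10 rows; each row is the pose to reach, as a shift and turn from the pose commanded when the call began, along the tool's axes at that moment, turning the shorter way round; what a row does not reach only later rows make up. Full scale, the value 1, is 0.25 m for a shift and 2 pi rad for a turn. A row lasts 1/10 s, in which the tool goes at most 50 mm and 8.59 degrees, less where a joint would pass 70% of its speed; a pose out of reach is approached as far as the arm can. A call with a number of a shift or a turn outside -1 to 1 is refused whole. A call with a gripper value outside its range is refused whole. The fingers move at their own pace and stop on an object; "grip_force" is the grip in N (left out, the last holds). Time passes only in rows, so rows that repeat a pose let the fingers close. It gives the time, the measured TCP pose, the force, the opening and the grip force at its end, in the units of the state.
- get_obs(): the state, without advancing time (a new reading comes with each control period).
- camera(name): name is "scene" or "side" or "wrist"; returns a dict with "frame" (384x512x3 uint8, red, green, blue), "z_map" (384x512 float32, m along the optical axis (not along the pixel's ray), 0 where there is no reading), "camera_matrix" (3x3 intrinsics, pixels), "D" ([k1, k2, p1, p2, k3] as OpenCV has them; the pictures are not rectified), "T" (4x4, takes a point from camera to world coordinates); the wrist camera has in their place "T_tool_cam" (4x4, takes a point from camera to tool coordinates, whose origin is the TCP and whose axes are the flange's). Camera axes: x right, y up, looking along -z (the intrinsics and any distortion apply to the point x, -y, -z); pixel columns grow to the right and rows downward; lengths in m; the calibration is good to about 2 mm. A picture is of the moment at which its call begins: read the wrist's pose just before it.
- workorder.hand_in(): hands the job in; it is judged then, once.
The state is a dict: "time_s": time; "qpos": joint angles; "joint_vel": joint speeds; "tau": joint torques, N m; "ee_pos": TCP position; "eef_rot": TCP orientation; "force": force on the tool from outside, world axes, zero at the start; "moment": the same for the moment, N m; "grip_width": finger opening in m; "grip_force": force on a finger pad.
Only numpy, scipy, OpenCV 4.12 (cv2) and the standard library are available. Lean on these libraries where they do the work, as an engineer would, in place of code of your own. Each camera call takes 0.05 s, during which the arm holds its last target. There are 200 camera calls.

## Working session

There is one attempt and no reset: what is moved stays moved. The work goes in short steps, Python scripts to look and compute and a tool call to move; the robot and the scene stay as the last step left them, time stands still between calls to the robot, and variables do not carry over. Pictures are saved under pics/ and viewed, at most 10 in all, crops included, and the job is handed in when it is done.

Besides the shell and the picture viewer there is one more tool, called after "Request:" as name(argument=value, ...), one argument or row to a line, values as JSON. play_rows: Moves the arm, as the interface text tells. Its arguments: {"type":"object","properties":{"motion":{"type":"array"},"grip_force":{"type":"number"}},"required":["motion"]}

```bash
mkdir -p pics; ls; cat > h.py <<'E'
import numpy as np, cv2, pickle
from scipy.spatial.transform import Rotation as R
from station import get_obs, camera
def shot(name):
    o=get_obs(); c=camera(name)
    if name=='wrist':
        T=np.eye(4); T[:3,:3]=R.from_euler('xyz',o['eef_rot']).as_matrix(); T[:3,3]=o['ee_pos']
        c['T']=T@np.array(c['T_tool_cam'])
    return c
def rays(c,uv):
    p=cv2.undistortPoints(np.float64(uv).reshape(-1,1,2),np.array(c['camera_matrix']),np.array(c['D'],float)).reshape(-1,2)
    d=np.c_[p[:,0],-p[:,1],-np.ones(len(p))]
    T=np.array(c['T']); return T[:3,3],d@T[:3,:3].T
def onplane(c,uv,z):
    o,d=rays(c,uv); return o+d*((z-o[2])/d[:,2])[:,None]
def cloud(c):
    H,W=c['z_map'].shape; v,u=np.mgrid[:H,:W]
    o,d=rays(c,np.c_[u.ravel(),v.ravel()])
    P=o+d*c['z_map'].reshape(-1,1); P[c['z_map'].ravel()==0]=np.nan
    return P.reshape(H,W,3)
E
python3 - <<'E'
from h import *
for n in ['scene','side','wrist']:
    c=shot(n); pickle.dump(c,open(n+'.pkl','wb')); cv2.imwrite(f'pics/{n}0.png',c['frame'][:,:,::-1])
    print(n,np.round(c['T'],3).tolist(),c['camera_matrix'])
print(get_obs())
E
```

```text
pics
scene [[0.742, -0.392, 0.544, 1.148], [0.67, 0.457, -0.585, -0.656], [-0.019, 0.798, 0.602, 0.784], [0.0, 0.0, 0.0, 1.0]] [[484.77302516   0.         255.91837779]
 [  0.         484.77302516 186.20829909]
 [  0.           0.           1.        ]]
side [[0.979, 0.13, -0.159, 0.409], [-0.205, 0.655, -0.727, -0.696], [0.009, 0.744, 0.668, 0.746], [0.0, 0.0, 0.0, 1.0]] [[441.50509672   0.         256.37160953]
 [  0.         441.50509672 187.16797475]
 [  0.           0.           1.        ]]
wrist [[1.0, 0.001, 0.0, 0.55], [-0.001, 0.97, 0.243, 0.071], [-0.0, -0.243, 0.97, 0.384], [0.0, 0.0, 0.0, 1.0]] [[334.71757859   0.         256.60954994]
 [  0.         334.71757859 185.40606233]
 [  0.           0.           1.        ]]
{'time_s': 0.15, 'qpos': array([-6.66014302e-02,  3.00323422e-01,  1.52141910e+00,  1.69052102e-05,
        1.32071894e+00, -6.66127088e-02]), 'joint_vel': array([-1.59205899e-03, -2.03771331e-03, -2.40319544e-03,  2.77409900e-04,
       -7.91138571e-05, -1.48962145e-04]), 'tau': array([-2.50185103e-04, -5.31960297e+01, -3.52822959e+01,  7.07691838e-02,
        2.35654798e-02, -3.66386917e-05]), 'ee_pos': array([5.49818965e-01, 1.24857890e-05, 2.24035862e-01]), 'eef_rot': array([-3.14072686e+00, -7.41704145e-05,  1.57080338e+00]), 'force': array([0.60059512, 0.11194045, 0.18783107]), 'moment': array([0.05083157, 0.04011492, 0.03124353]), 'grip_force': 0.0, 'grip_width': 0.09409762883737323}
```

View pics/scene0.png

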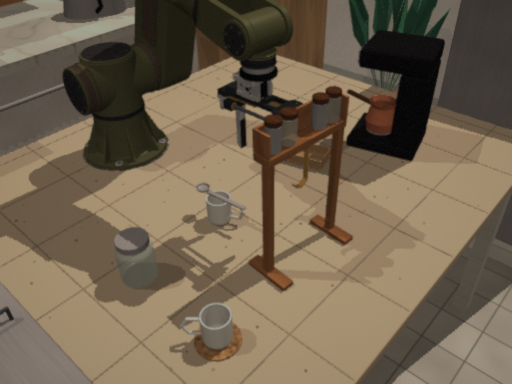

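View pics/side0.png

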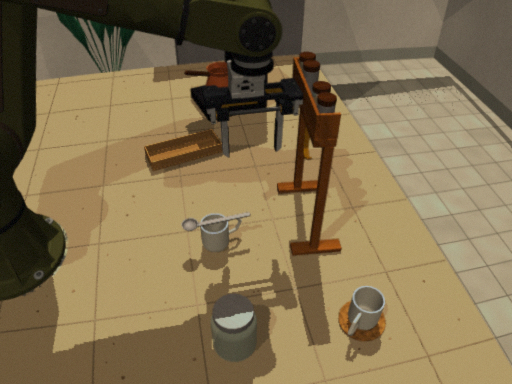

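Scene view: the spoon runs from its bowl at (203,188) to its end at (244,208), cup at (219,208) with the handle near (238,212), jar (137,258), cup2 (215,325), and the hook tip near (300,183). Side view: the tray is at (183,150), spoon bowl (191,225), spoon end (249,215), cup handle (235,230).

```bash
python3 - <<'E'
from h import *
ims=[]
for n,(r0,r1,c0,c1) in {'scene':(110,240,180,330),'side':(120,250,170,320)}.items():
    c=pickle.load(open(n+'.pkl','rb')); P=cloud(c)
    ims.append(cv2.resize(np.ascontiguousarray(c['frame'][r0:r1,c0:c1,::-1]),None,fx=3.5,fy=3.5,interpolation=cv2.INTER_CUBIC)[:, :400*2])
    pts={'scene':[(203,188),(225,199),(243,208),(218,213),(300,184)],'side':[(191,225),(220,219),(247,215),(215,238),(183,150)]}[n]
    for u,v in pts: print(n,u,v,np.round(P[v,u],3), np.round(onplane(c,[(u,v)],.072)[0],3))
    hsv=cv2.cvtColor(c['frame'],cv2.COLOR_RGB2HSV)
    Z=P[:,:,2]
    # cup cloud z
    sub=(P[:,:,0]>.25)&(P[:,:,0]<.65)&(P[:,:,1]>-.3)&(P[:,:,1]<.2)&(Z>.02)&(Z<.1)&(hsv[:,:,1]<70)
    k=cv2.connectedComponentsWithStats(sub.astype(np.uint8))
    for i in range(1,k[0]):
        if k[2][i,4]>40: q=P[k[1]==i]; print(n,k[2][i],np.round(q.min(0),3),np.round(q.max(0),3))
    if n=='side':
        # tray
        m=(P[:,:,1]>.02)&(Z>.022)&(Z<.036)&(P[:,:,0]<.6)
        k=cv2.connectedComponentsWithStats(m.astype(np.uint8))
        for i in range(1,k[0]):
            if k[2][i,4]>30: q=P[k[1]==i]; print('tray',k[2][i],np.round(q.min(0),3),np.round(q.max(0),3),cv2.minAreaRect(np.float32(q[:,:2])))
h=min(i.shape[0] for i in ims)
cv2.imwrite('pics/z1.png',np.vstack([cv2.resize(i,(520,300)) if 0 else cv2.resize(i,(346,300)) for i in ims]))
cv2.imwrite('pics/z1.png',cv2.resize(np.hstack(ims),(800,347)))
E
```

```text
scene 203 188 [ 0.408 -0.05   0.069] [ 0.411 -0.053  0.072]
scene 225 199 [ 0.48  -0.046  0.069] [ 0.482 -0.048  0.072]
scene 243 208 [ 0.537 -0.045  0.072] [ 0.538 -0.045  0.072]
scene 218 213 [ 0.48  -0.072  0.042] [ 0.507 -0.095  0.072]
scene 300 184 [ 0.667 -0.004  0.181] [0.58  0.113 0.072]
scene [196 183  50  38 863] [ 0.392 -0.085  0.02 ] [ 0.54  -0.022  0.078]
scene [140 240  17  39 348] [ 0.469 -0.3    0.021] [ 0.503 -0.259  0.1  ]
side 191 225 [ 0.411 -0.052  0.072] [ 0.411 -0.052  0.072]
side 220 219 [ 0.473 -0.046  0.072] [ 0.473 -0.046  0.072]
side 247 215 [ 0.531 -0.045  0.071] [ 0.531 -0.046  0.072]
side 215 238 [ 0.456 -0.08   0.053] [ 0.455 -0.097  0.072]
side 183 150 [0.417 0.303 0.004] [0.416 0.211 0.072]
side [182 212  68  37 989] [ 0.392 -0.083  0.02 ] [ 0.537 -0.022  0.08 ]
tray [70 24 12  6 35] [-0.002  1.243  0.022] [0.041 1.293 0.036] ((0.023522427305579185, 1.2613229751586914), (0.0581791065633297, 0.03165881708264351), 42.48206329345703)
tray [191  85  18  31 170] [0.467 0.435 0.022] [0.512 0.605 0.036] ((0.48620909452438354, 0.5205597877502441), (0.16935932636260986, 0.04448702931404114), 87.37173461914062)
tray [228 105  11   6  43] [0.567 0.448 0.022] [0.6   0.461 0.035] ((0.5827764868736267, 0.456344872713089), (0.03388164937496185, 0.01177775114774704), 14.284842491149902)
tray [144 129  78  37 496] [0.312 0.228 0.022] [0.521 0.354 0.034] ((0.4177485704421997, 0.29309388995170593), (0.20028218626976013, 0.08716161549091339), 13.066193580627441)
tray [ 42 224  14  13  67] [0.078 0.021 0.022] [0.105 0.046 0.036] ((0.09160756319761276, 0.03466092795133591), (0.030039241537451744, 0.011884544044733047), 34.76899337768555)
```

View pics/z1.png

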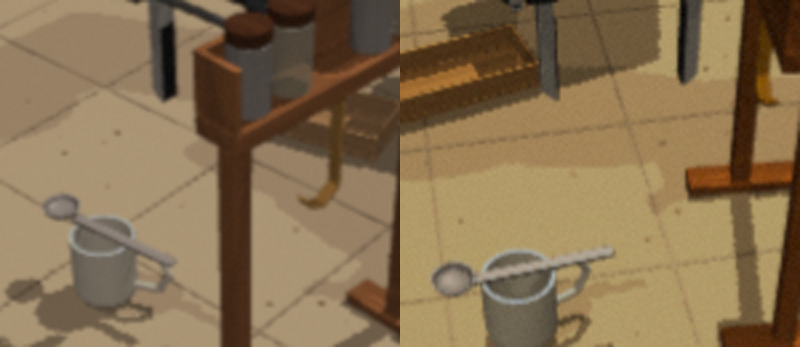

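Zoom: the gold hook's tip is at scene (303,184) and opens to the lower left. The cup's handle is on its right in both views, below the spoon line. Next I'll get positions from the depth clouds.

```bash
python3 - <<'E'
from h import *
from scipy.optimize import least_squares
C={n:pickle.load(open(n+'.pkl','rb')) for n in ['scene','side','wrist']}
A={n:cloud(c) for n,c in C.items()}
for n in C:
    P=A[n]; hsv=cv2.cvtColor(C[n]['frame'],cv2.COLOR_RGB2HSV)
    m=(P[:,:,0]>.36)&(P[:,:,0]<.58)&(P[:,:,1]>-.13)&(P[:,:,1]<.04)&(P[:,:,2]>.012)&(hsv[:,:,1]<75)
    q=P[m&(P[:,:,2]<.1)]
    w=q[(q[:,2]>.02)&(q[:,2]<.055)]
    if len(w)<50: print(n,'few',len(w)); continue
    f=least_squares(lambda p:np.hypot(w[:,0]-p[0],w[:,1]-p[1])-.03,[.47,-.05],loss='soft_l1',f_scale=.002).x
    d=np.hypot(*(q[:,:2]-f).T)
    hd=q[(d>.036)&(q[:,2]<.062)]
    print(n,'cup',f.round(4),len(w),'handle',len(hd),hd.mean(0).round(3) if len(hd) else '',hd.min(0).round(3),hd.max(0).round(3), 'yaw',np.degrees(np.arctan2(*(np.median(hd,0)[:2]-f)[::-1])))
    s=q[(q[:,2]>.066)&(d>.036)]
    l=cv2.fitLine(np.float32(s[:,:2]),cv2.DIST_HUBER,0,.01,.01).ravel()
    t=(s[:,:2]-l[2:])@l[:2]; print('  spoon line',l.round(4),'ends',(l[2:]+l[:2]*t.min()).round(4),(l[2:]+l[:2]*t.max()).round(4),'z',np.median(s[:,2]).round(4))
    # hook
for n in ['scene','side','wrist']:
    P=A[n]; hsv=cv2.cvtColor(C[n]['frame'],cv2.COLOR_RGB2HSV)
    m=(P[:,:,0]>.6)&(P[:,:,0]<.75)&(abs(P[:,:,1])<.06)&(P[:,:,2]>.16)&(P[:,:,2]<.27)
    q=P[m]
    if len(q)<5: print(n,'nohook'); continue
    print(n,'hook',len(q),q.min(0).round(4),q.max(0).round(4))
    for z in np.arange(.17,.27,.006):
        b=q[(q[:,2]>=z)&(q[:,2]<z+.006)]
        if len(b): print('   ',round(z+.003,3),len(b),b.mean(0).round(4),b[:,:2].min(0).round(3),b[:,:2].max(0).round(3))
    for nm,(z0,z1,y0,y1) in {'postR':(.03,.27,-.2,-.05),'postL':(.03,.27,.05,.2),'board':(.29,.345,-.2,.2)}.items():
        b=P[(P[:,:,0]>.58)&(P[:,:,0]<.8)&(P[:,:,1]>y0)&(P[:,:,1]<y1)&(P[:,:,2]>z0)&(P[:,:,2]<z1)]
        if len(b): print('  ',nm,len(b),np.percentile(b,2,0).round(3),np.percentile(b,98,0).round(3))
E
```

```text
scene cup [ 0.4614 -0.0516] 403 handle 47 [ 0.513 -0.034  0.029] [ 0.496 -0.042  0.015] [ 0.524 -0.027  0.049] yaw 19.391513967114335
  spoon line [ 0.9984  0.056   0.4482 -0.0489] ends [ 0.3916 -0.052 ] [ 0.5395 -0.0437] z 0.0709
side cup [ 0.4604 -0.0518] 446 handle 36 [ 0.509 -0.033  0.029] [ 0.494 -0.04   0.018] [ 0.521 -0.028  0.049] yaw 21.329116024424962
  spoon line [ 0.9991  0.0432  0.4319 -0.0483] ends [ 0.3905 -0.0501] [ 0.5368 -0.0438] z 0.0723
wrist cup [ 0.4623 -0.0493] 928 handle 280 [ 0.508 -0.029  0.044] [ 0.494 -0.038  0.018] [ 0.522 -0.023  0.062] yaw 23.601389043327185
  spoon line [ 0.9947  0.1024  0.4406 -0.0492] ends [ 0.391  -0.0543] [ 0.5378 -0.0392] z 0.0719
scene hook 220 [ 0.6607 -0.0307  0.1763] [0.6759 0.0112 0.2678]
    0.179 22 [ 0.668  -0.0063  0.1799] [ 0.661 -0.014] [0.673 0.   ]
    0.185 34 [ 0.6681 -0.003   0.185 ] [ 0.661 -0.025] [0.673 0.009]
    0.191 20 [ 0.6678 -0.0097  0.1905] [ 0.661 -0.031] [0.674 0.009]
    0.197 10 [0.6697 0.0071 0.1969] [0.665 0.005] [0.674 0.009]
    0.203 15 [0.6702 0.0075 0.2033] [0.665 0.004] [0.674 0.011]
    0.20
[... 2787 characters left out ...]
.672 0.013]
    0.227 200 [0.6407 0.0109 0.227 ] [0.6   0.009] [0.673 0.013]
    0.233 209 [0.6405 0.0108 0.233 ] [0.6   0.009] [0.673 0.013]
    0.239 223 [0.6372 0.0107 0.2389] [0.6   0.009] [0.671 0.013]
    0.245 205 [0.6332 0.0106 0.2449] [0.6   0.009] [0.667 0.013]
    0.251 149 [0.6149 0.0101 0.2507] [0.6   0.009] [0.663 0.012]
    0.257 133 [0.6042 0.0099 0.257 ] [0.6   0.009] [0.609 0.011]
    0.263 148 [0.6047 0.0102 0.2631] [0.6   0.009] [0.609 0.011]
    0.269 122 [0.6046 0.0102 0.2678] [0.6  0.01] [0.609 0.011]
   postR 305 [ 0.657 -0.113  0.037] [ 0.658 -0.106  0.187]
   postL 3970 [0.676 0.084 0.041] [0.689 0.102 0.21 ]
   board 12924 [ 0.581 -0.003  0.295] [0.608 0.034 0.337]
```

Request:
play_rows(
  motion=[
    [[-0.176,-0.12,0.25,0,0,-0.2333,-0.36],[-0.176,-0.12,0.25,0,0,-0.2333,-0.36],[-0.176,-0.12,0.25,0,0,-0.2333,-0.36],[-0.176,-0.12,0.25,0,0,-0.2333,-0.36],[-0.176,-0.12,0.25,0,0,-0.2333,-0.36],[-0.176,-0.12,0.25,0,0,-0.2333,-0.36],[-0.176,-0.12,0.25,0,0,-0.2333,-0.36],[-0.176,-0.12,0.25,0,0,-0.2333,-0.36],[-0.176,-0.12,0.25,0,0,-0.2333,-0.36],[-0.176,-0.12,0.25,0,0,-0.2333,-0.36]],
  ],
)

```text
time_s: 1.15
ee_pos: [0.5199, -0.044, 0.1617]
eef_rot: [3.142, -0.0, 3.043]
force: [0.6, 0.1, 0.3]
grip_width: 0.0304
grip_force: 0.0
```

Request:
play_rows(
  motion=[
    [[0,0,0,0,0,-0.024,-0.36],[0,0,0,0,0,-0.024,-0.36]],
  ],
)

```text
time_s: 1.35
ee_pos: [0.5199, -0.044, 0.1618]
eef_rot: [3.142, -0.0, -3.093]
force: [0.9, 0.0, 0.1]
grip_width: 0.0299
grip_force: 0.0
```

```bash
python3 - <<'E'
from h import *
print(get_obs()['ee_pos'].round(4),get_obs()['eef_rot'].round(4))
c=shot('wrist'); cv2.imwrite('pics/w1.png',c['frame'][:,:,::-1])
P=cloud(c)
m=(P[:,:,2]>.066)&(P[:,:,2]<.08)&(P[:,:,0]>.495)&(P[:,:,0]<.56)&(abs(P[:,:,1]+.044)<.014)
q=P[m]; print(len(q))
for x in np.arange(.495,.55,.006):
    b=q[(q[:,0]>=x)&(q[:,0]<x+.006)]
    if len(b): print(round(x+.003,3),len(b),b[:,1].min().round(4),b[:,1].max().round(4),b[:,2].mean().round(4))
E
```

```text
[ 0.5199 -0.044   0.1618] [ 3.1415e+00 -4.0000e-04 -3.0930e+00]
697
0.498 105 -0.0487 -0.0386 0.0721
0.504 98 -0.0478 -0.0383 0.072
0.51 100 -0.0475 -0.038 0.072
0.516 99 -0.0472 -0.0368 0.072
0.522 95 -0.0462 -0.0366 0.0721
0.528 92 -0.0459 -0.0362 0.072
0.534 94 -0.0456 -0.0359 0.0719
0.54 14 -0.0446 -0.0359 0.0719
```

View pics/w1.png

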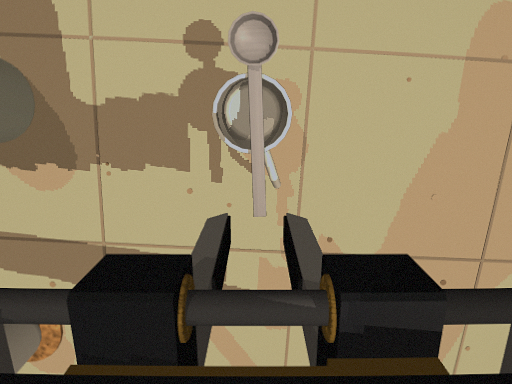

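The spoon handle is at (258,130–215), centred between the fingers (232/288, 215). The cup handle points to (277,187), about 20° off the spoon, so the fingertips should stay just below the spoon.

Request:
play_rows(
  motion=[
    [[0,0.008,0.16,0,0,0,-0.36],[0,0.008,0.24,0,0,0,-0.36],[0,0.008,0.28,0,0,0,-0.36],[0,0.008,0.317,0,0,0,-0.36],[0,0.008,0.317,0,0,0,-0.36],[0,0.008,0.317,0,0,0,-1],[0,0.008,0.317,0,0,0,-1],[0,0.008,0.317,0,0,0,-1],[0,0.008,0.317,0,0,0,-1],[0,0.008,0.317,0,0,0,-1]],
  ],
  grip_force=25,
)

```text
time_s: 2.4
ee_pos: [0.5201, -0.042, 0.0831]
eef_rot: [-3.141, 0.001, -3.096]
force: [1.2, 0.4, 1.3]
grip_width: 0.0093
grip_force: 24.9
```

Gripped at a width of 9.3 mm. Lift gently.

Request:
play_rows(
  motion=[
    [[0,0,-0.02,0,0,0,-1],[0,0,-0.06,0,0,0,-1],[0,0,-0.12,0,0,0,-1],[0,0,-0.2,0,0,0,-1],[0,0,-0.3,0,0,0,-1],[0,0,-0.3,0,0,0,-1]],
  ],
)

```text
time_s: 3.0
ee_pos: [0.5212, -0.0422, 0.1614]
eef_rot: [-3.14, 0.005, -3.096]
force: [0.2, 1.2, -0.7]
grip_width: 0.0093
grip_force: 24.9
```

```bash
python3 - <<'E'
from h import *
o=get_obs();print(o['ee_pos'].round(4),o['eef_rot'].round(4),o['grip_width'],o['grip_force'])
c=shot('wrist'); cv2.imwrite('pics/w2.png',c['frame'][:,:,::-1]); P=cloud(c)
m=(P[:,:,2]>.1)&(P[:,:,2]<.18)&(P[:,:,0]<.51)&(P[:,:,0]>.34)
q=P[m]; print(len(q))
for x in np.arange(.35,.51,.02):
    b=q[(q[:,0]>=x)&(q[:,0]<x+.02)]
    if len(b): print(round(x+.01,3),len(b),b.min(0).round(4),b.max(0).round(4))
# tray in side + cup in side
c=shot('side'); P=cloud(c); Z=P[:,:,2]
m=(P[:,:,1]>.2)&(Z>.024)&(Z<.034)&(P[:,:,0]<.56)&(P[:,:,0]>.28)&(P[:,:,1]<.38)
q=P[m]; print('tray',cv2.minAreaRect(np.float32(q[:,:2])))
E
```

```text
[ 0.5212 -0.0422  0.1614] [-3.1405  0.0054 -3.0957] 0.009278942559954283 24.916275143623352
6217
0.4 906 [ 0.404  -0.0658  0.1448] [ 0.41   -0.0304  0.1545]
0.42 2254 [ 0.41   -0.0658  0.1447] [ 0.43   -0.0307  0.1555]
0.44 858 [ 0.43   -0.0519  0.1469] [ 0.45   -0.0412  0.1511]
0.46 783 [ 0.45   -0.0506  0.1467] [ 0.4699 -0.0402  0.1512]
0.48 734 [ 0.47   -0.0494  0.1478] [ 0.49   -0.0386  0.1515]
0.5 682 [ 0.49   -0.0481  0.1478] [ 0.51   -0.0376  0.1512]
tray ((0.4169918894767761, 0.2928987443447113), (0.20033490657806396, 0.08598695695400238), 13.024266242980957)
```

Request:
play_rows(
  motion=[
    [[0.02,0.1,0,0,0,0,-1],[0.05,0.25,0,0,0,-0.005,-1],[0.08,0.4,0,0,0,-0.01,-1],[0.1,0.55,0,0,0,-0.015,-1],[0.13,0.7,0,0,0,-0.02,-1],[0.143,0.8,0,0,0,-0.0264,-1],[0.143,0.9,0,0,0,-0.0264,-1],[0.143,0.98,0,0,0,-0.0264,-1],[0.143,0.98,0,0,0,-0.0264,-1]],
  ],
)

```text
time_s: 4.0
ee_pos: [0.4722, 0.2026, 0.1565]
eef_rot: [-3.142, -0.002, -2.928]
force: [-0.5, -0.5, -0.4]
grip_width: 0.0095
grip_force: 24.9
```

Request:
play_rows(
  motion=[
    [[-0.03,0.15,0,0,0,0,-1],[-0.06,0.3,0,0,0,0,-1],[-0.077,0.402,0,0,0,0,-1],[-0.077,0.402,0.1,0,0,0,-1],[-0.077,0.402,0.25,0,0,0,-1],[-0.077,0.402,0.35,0,0,0,-1],[-0.077,0.402,0.35,0,0,0,-1]],
  ],
)

```text
time_s: 4.7
ee_pos: [0.469, 0.3016, 0.0664]
eef_rot: [-3.139, -0.007, -2.93]
force: [-0.4, -0.9, 0.4]
grip_width: 0.0094
grip_force: 24.9
```

```bash
python3 - <<'E'
from h import *
c=shot('side'); cv2.imwrite('pics/s2.png',cv2.resize(np.ascontiguousarray(c['frame'][90:250,110:310,::-1]),None,fx=3,fy=3))
c=shot('wrist'); P=cloud(c); z=get_obs()['ee_pos'][2]
q=P[(P[:,:,2]>z-.03)&(P[:,:,2]<z+.004)&(P[:,:,0]<.455)&(P[:,:,0]>.3)]
print(z,get_obs()['eef_rot'])
for x in np.arange(.3,.46,.03):
    b=q[(q[:,0]>=x)&(q[:,0]<x+.03)]
    if len(b): print(round(x+.015,3),len(b),b.min(0).round(4),b.max(0).round(4))
E
```

```text
0.07045743106374684 [-3.14135202e+00 -6.50401496e-04 -2.93035954e+00]
0.345 667 [0.3539 0.2632 0.0534] [0.36   0.2955 0.0636]
0.375 2916 [0.36   0.2601 0.0527] [0.39   0.2952 0.0641]
0.405 1232 [0.39   0.2793 0.0551] [0.4199 0.2959 0.0595]
0.435 1101 [0.42   0.2865 0.0551] [0.4499 0.3029 0.0596]
0.465 172 [0.45   0.2933 0.0557] [0.455  0.3041 0.0593]
```

View pics/s2.png

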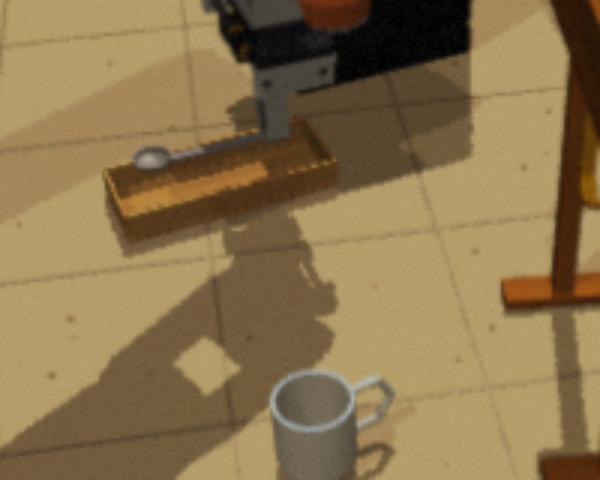

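The cup still stands (crop (313,420)) and the spoon is level over the tray, bowl at crop (150,157). Lower and release.

Request:
play_rows(
  motion=[
    [[0,0.012,0.06,0,0,0,-1],[0,0.012,0.12,0,0,0,-1],[0,0.012,0.176,0,0,0,-1],[0,0.012,0.176,0,0,0,-1],[0,0.012,0.176,0,0,0,-1],[0,0.012,0.176,0,0,0,-0.45],[0,0.012,0.176,0,0,0,-0.45],[0,0.012,0.176,0,0,0,-0.45]],
  ],
)

```text
time_s: 5.6
ee_pos: [0.4701, 0.3064, 0.0265]
eef_rot: [3.141, 0.0, -2.93]
force: [-0.1, -0.6, 0.4]
grip_width: 0.0254
grip_force: 0.0
```

Request:
play_rows(
  motion=[
    [[0,0,-0.05,0,0,0,-0.45],[0,0,-0.15,0,0,0,-0.45],[0,0,-0.3,0,0,0,-0.45],[0,0,-0.48,0,0,0,-0.45],[0,0,-0.64,0,0,0,-0.45],[0,0,-0.64,0,0,0,-0.45]],
  ],
)

```text
time_s: 6.2
ee_pos: [0.4716, 0.3073, 0.193]
eef_rot: [3.139, 0.009, -2.93]
force: [0.4, -0.1, -0.2]
grip_width: 0.026
grip_force: 0.0
```

```bash
python3 - <<'E'
from h import *
print(get_obs()['ee_pos'],get_obs()['eef_rot'])
c=shot('wrist'); cv2.imwrite('pics/w3.png',c['frame'][:,:,::-1]); P=cloud(c)
hsv=cv2.cvtColor(c['frame'],cv2.COLOR_RGB2HSV)
m=(abs(P[:,:,0]-.417)<.11)&(abs(P[:,:,1]-.293)<.07)&(P[:,:,2]<.03)&(hsv[:,:,1]<60)
q=P[m]; print(len(q),q.min(0),q.max(0))
a=np.radians(13); e=(q[:,:2]-[.417,.293])@np.array([[np.cos(a),-np.sin(a)],[np.sin(a),np.cos(a)]])
print('tray frame',e.min(0),e.max(0))
c=shot('scene'); P1=cloud(c); h1=cv2.cvtColor(c['frame'],cv2.COLOR_RGB2HSV)
d=shot('side'); P2=cloud(d); h2=cv2.cvtColor(d['frame'],cv2.COLOR_RGB2HSV)
from scipy.optimize import least_squares
for P,h in((P1,h1),(P2,h2)):
    m=(P[:,:,0]>.36)&(P[:,:,0]<.58)&(P[:,:,1]>-.13)&(P[:,:,1]<.04)&(P[:,:,2]>.012)&(P[:,:,2]<.08)&(h[:,:,1]<75)
    q=P[m]; w=q[(q[:,2]>.02)&(q[:,2]<.055)]
    f=least_squares(lambda p:np.hypot(w[:,0]-p[0],w[:,1]-p[1])-.03,[.47,-.05],loss='soft_l1',f_scale=.002).x
    dd=q[:,:2]-f; r=np.hypot(*dd.T); hd=dd[r>.038]
    print('cup',f,'handle yaw',np.degrees(np.arctan2(*np.median(hd,0)[::-1])),len(hd),q[:,2].max())
    rim=q[q[:,2]>.064]; rim=rim[np.hypot(*(rim[:,:2]-f).T)<.034]; print(' rim c',cv2.minEnclosingCircle(np.float32(rim[:,:2])))
E
```

```text
[0.47164991 0.30727624 0.19295665] [ 3.13866737  0.00938671 -2.92985342]
2080 [0.34373893 0.26414183 0.00376565] [0.48737607 0.31397884 0.01500604]
tray frame [-0.07442047 -0.01522577] [0.07199915 0.01828629]
cup [ 0.4619589  -0.05199881] handle yaw 19.63039765456006 73 0.06932176194246231
 rim c ((0.4611716568470001, -0.05341356620192528), 0.030907507985830307)
cup [ 0.46077465 -0.0526944 ] handle yaw 22.479639040952307 59 0.07119744363203118
 rim c ((0.4585970938205719, -0.052157800644636154), 0.03090405836701393)
```

View pics/w3.png

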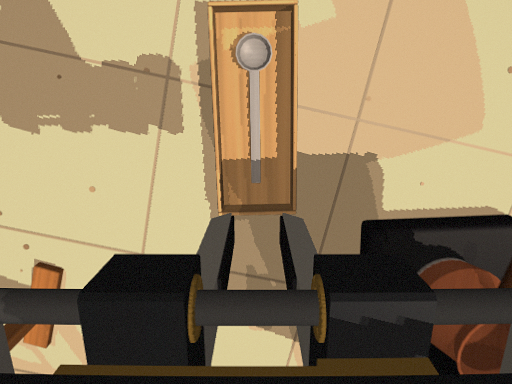

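The spoon lies wholly in the tray: bowl at (254,52), end at (256,183), and ±75 by ±18 mm in the tray's frame. Next, the tilted cup grasp.

```bash
cat >> h.py <<'E'
def tgt(az,tilt=30):
    return R.from_euler('z',180+az,degrees=True)*R.from_euler('x',180,degrees=True)*R.from_euler('y',-tilt,degrees=True)
def delta(p,Rt):
    o=get_obs(); R0=R.from_euler('xyz',o['eef_rot'])
    s=R0.inv().apply(np.array(p)-o['ee_pos'])/.25; w=(R0.inv()*Rt).as_rotvec()
    print('shift',s.round(4),'turn',(w/2/np.pi).round(4),'deg',np.degrees(np.linalg.norm(w)).round(1))
E
python3 - <<'E'
from h import *
Rt=tgt(21.5); print(Rt.as_matrix().round(2))
g=np.array([.461,-.0525,.045]); zt=Rt.apply([0,0,1])
delta([.44,.1,.2],Rt); print(g-.12*zt)
E
```

```text
[[-0.81 -0.37  0.47]
 [-0.32  0.93  0.18]
 [-0.5   0.   -0.87]]
shift [ 0.2895 -0.7812 -0.0559] turn [-0.0068 -0.0832 -0.0254] deg 31.4
[ 0.40517495 -0.07449007  0.14892305]
```

Request:
play_rows(
  motion=[
    [[0.06,-0.16,-0.05,-0.001,-0.016,-0.005,0],[0.12,-0.32,-0.05,-0.003,-0.034,-0.01,0.5],[0.18,-0.48,-0.05,-0.004,-0.05,-0.015,1],[0.24,-0.64,-0.05,-0.0055,-0.067,-0.02,1],[0.29,-0.78,-0.055,-0.0068,-0.0832,-0.0254,1],[0.29,-0.78,-0.055,-0.0068,-0.0832,-0.0254,1],[0.29,-0.78,-0.055,-0.0068,-0.0832,-0.0254,1],[0.29,-0.78,-0.055,-0.0068,-0.0832,-0.0254,1]],
  ],
)

```text
time_s: 7.15
ee_pos: [0.44, 0.1006, 0.1994]
eef_rot: [3.141, 0.522, -2.767]
force: [0.0, -0.4, 0.1]
grip_width: 0.0864
grip_force: 0.0
```

```bash
python3 - <<'E'
from h import *
o=get_obs(); print(o['ee_pos'],o['qpos'].round(2)); delta([.405,-.0745,.149],tgt(21.5))
E
```

```text
[0.44003173 0.10059605 0.19940481] [ 0.06 -0.15  2.15  0.26  0.66 -2.06]
shift [ 0.4355 -0.6007 -0.0184] turn [ 0.     -0.0002 -0.0002] deg 0.1
```

Request:
play_rows(
  motion=[
    [[0.09,-0.12,0,0,0,0,1],[0.18,-0.24,0,0,0,0,1],[0.27,-0.36,0,0,0,0,1],[0.36,-0.48,-0.01,0,0,0,1],[0.435,-0.6,-0.018,0,0,0,1],[0.435,-0.6,-0.018,0,0,0,1],[0.435,-0.6,-0.018,0,0,0,1]],
  ],
)

```text
time_s: 7.85
ee_pos: [0.4155, -0.0403, 0.1666]
eef_rot: [-3.121, 0.481, -2.796]
force: [0.2, 0.5, 0.2]
grip_width: 0.0941
grip_force: 0.0
```

```bash
python3 - <<'E'
from h import *
from scipy.optimize import least_squares
o=get_obs(); print(o['ee_pos'],o['qpos'].round(2))
c=shot('wrist'); P=cloud(c); h=cv2.cvtColor(c['frame'],cv2.COLOR_RGB2HSV)
m=(P[:,:,0]>.4)&(P[:,:,0]<.58)&(P[:,:,1]>-.11)&(P[:,:,1]<.01)&(P[:,:,2]>.012)&(P[:,:,2]<.08)&(h[:,:,1]<75)
q=P[m]; rim=q[q[:,2]>.0655]
f=least_squares(lambda p:np.hypot(rim[:,0]-p[0],rim[:,1]-p[1])-.02825,[.46,-.05],loss='soft_l1',f_scale=.002).x
d=q[:,:2]-f; r=np.hypot(*d.T); hd=d[r>.038]
print('cup',f,len(rim),'yaw',np.degrees(np.arctan2(*np.median(hd,0)[::-1])),len(hd),rim.min(0),rim.max(0))
delta([f[0],f[1],.045],tgt(21.5))
E
```

```text
[ 0.41546941 -0.04033791  0.16663748] [-0.36 -0.15  2.22  0.44  0.73 -2.55]
cup [ 0.45834488 -0.05046282] 926 yaw 22.263641778734417 127 [ 0.42850922 -0.07993192  0.06551347] [ 0.48961402 -0.02084315  0.06963407]
shift [ 0.0944 -0.0875  0.5015] turn [-0.0054 -0.0068 -0.004 ] deg 3.4
```

```bash
python3 - <<'E'
from h import *
delta([.46,-.0515,.15],tgt(12,35))
E
```

```text
shift [-0.1043 -0.1011  0.1316] turn [ 0.0081 -0.0204  0.0188] deg 10.4
```

Request:
play_rows(
  motion=[
    [[-0.05,-0.05,0.06,0.004,-0.01,0.009,1],[-0.104,-0.1,0.13,0.008,-0.02,0.019,1],[-0.104,-0.1,0.13,0.008,-0.02,0.019,1],[-0.104,-0.1,0.13,0.008,-0.02,0.019,1]],
  ],
)

```text
time_s: 8.3
ee_pos: [0.4608, -0.0449, 0.1556]
eef_rot: [-3.137, 0.596, -2.936]
force: [-0.0, 0.0, 1.0]
grip_width: 0.0941
grip_force: 0.0
```

```bash
python3 - <<'E'
from h import *
o=get_obs(); print(o['ee_pos'],o['qpos'].round(2))
delta([.46,-.0515,.13],tgt(12,35)); delta([.46,-.0515,.045],tgt(12,35))
E
```

```text
[ 0.46081031 -0.04490018  0.15563321] [-0.33 -0.05  2.21  0.59  0.53 -2.55]
shift [ 0.0647 -0.0248  0.0801] turn [-0.001  -0.0023 -0.0005] deg 0.9
shift [ 0.2556 -0.0236  0.3614] turn [-0.001  -0.0023 -0.0005] deg 0.9
```

Request:
play_rows(
  motion=[
    [[0,0,0,0,0,0.24,1],[0,0,0,0,0,0.24,1],[0,0,0,0,0,0.24,1],[0,0,0,0,0,0.24,1],[0,0,0,0,0,0.24,1],[0,0,0,0,0,0.24,1],[0,0,0,0,0,0.24,1],[0,0,0,0,0,0.24,1],[0,0,0,0,0,0.24,1],[0,0,0,0,0,0.24,1]],
  ],
)

```text
time_s: 9.3
ee_pos: [0.4609, -0.0455, 0.1565]
eef_rot: [2.545, 0.041, 1.826]
force: [-0.8, -0.2, -0.8]
grip_width: 0.0938
grip_force: 0.0
```

Request:
play_rows(
  motion=[
    [[0,0,0,0,0,0.22,1],[0,0,0,0,0,0.22,1],[0,0,0,0,0,0.22,1],[0,0,0,0,0,0.22,1],[0,0,0,0,0,0.22,1],[0,0,0,0,0,0.22,1],[0,0,0,0,0,0.22,1],[0,0,0,0,0,0.22,1],[0,0,0,0,0,0.22,1],[0,0,0,0,0,0.22,1]],
  ],
)

```text
time_s: 10.3
ee_pos: [0.4609, -0.0455, 0.1566]
eef_rot: [2.967, -0.575, 0.509]
force: [-0.2, 0.1, 0.3]
grip_width: 0.094
grip_force: 0.0
```

```bash
sed -i "s/\*R.from_euler('y',-tilt,degrees=True)/*R.from_euler('y',-tilt,degrees=True)*R.from_euler('z',180,degrees=True)/" h.py; python3 - <<'E'
from h import *
o=get_obs(); print(o['ee_pos'],o['qpos'].round(2))
delta([.46,-.0515,.14],tgt(21.5,35))
E
```

```text
[ 0.46089772 -0.04553342  0.15655401] [-0.33 -0.05  2.21  0.59  0.53  0.33]
shift [-0.0484  0.0105  0.0501] turn [0.0159 0.0041 0.0181] deg 8.8
```

Request:
play_rows(
  motion=[
    [[-0.025,0.005,0.025,0.008,0.002,0.009,1],[-0.048,0.01,0.05,0.016,0.004,0.018,1],[-0.048,0.01,0.05,0.016,0.004,0.018,1],[-0.048,0.01,0.05,0.016,0.004,0.018,1]],
  ],
)

```text
time_s: 10.7
ee_pos: [0.4603, -0.0518, 0.1399]
eef_rot: [3.136, -0.609, 0.382]
force: [0.9, 0.6, -0.1]
grip_width: 0.0938
grip_force: 0.0
```

```bash
python3 - <<'E'
from h import *
from scipy.optimize import least_squares
o=get_obs(); print(o['ee_pos'],o['qpos'].round(2))
c=shot('wrist'); cv2.imwrite('pics/w4.png',c['frame'][:,:,::-1]); P=cloud(c); h=cv2.cvtColor(c['frame'],cv2.COLOR_RGB2HSV)
m=(P[:,:,0]>.4)&(P[:,:,0]<.58)&(P[:,:,1]>-.11)&(P[:,:,1]<.01)&(P[:,:,2]>.012)&(P[:,:,2]<.075)&(h[:,:,1]<75)
q=P[m]; rim=q[q[:,2]>.0655]
if len(rim)>20:
    f=least_squares(lambda p:np.hypot(rim[:,0]-p[0],rim[:,1]-p[1])-.02825,[.46,-.05],loss='soft_l1',f_scale=.002).x
    d=q[:,:2]-f; r=np.hypot(*d.T); hd=d[r>.038]
    print('cup',f,len(rim),'yaw',np.degrees(np.arctan2(*np.median(hd,0)[::-1])),len(hd),rim.min(0),rim.max(0))
delta([.46,-.0515,.045],tgt(21.5,35))
E
```

```text
[ 0.46027919 -0.05182761  0.13986167] [-0.42  0.01  2.2   0.77  0.62  0.21]
cup [ 0.45866082 -0.05026957] 864 yaw 21.79705367070566 224 [ 0.43385293 -0.07994105  0.06552978] [ 0.48870183 -0.0204878   0.06970581]
shift [-0.2186 -0.0027  0.3108] turn [0.0002 0.0002 0.001 ] deg 0.4
```

Request:
play_rows(
  motion=[
    [[-0.06,-0.003,0.085,0,0,0,1],[-0.12,-0.003,0.17,0,0,0,1],[-0.17,-0.003,0.24,0,0,0,1],[-0.219,-0.003,0.311,0,0,0,1],[-0.219,-0.003,0.311,0,0,0,1],[-0.219,-0.003,0.311,0,0,0,1]],
  ],
)

```text
time_s: 11.35
ee_pos: [0.4603, -0.051, 0.0451]
eef_rot: [3.138, -0.61, 0.381]
force: [0.8, 0.1, -0.2]
grip_width: 0.0935
grip_force: 0.0
```

Request:
play_rows(
  motion=[
    [[0,0,0,0,0,0,0.4],[0,0,0,0,0,0,0.3],[0,0,0,0,0,0,0.2],[0,0,0,0,0,0,0],[0,0,0,0,0,0,-0.3],[0,0,0,0,0,0,-1],[0,0,0,0,0,0,-1]],
  ],
  grip_force=25,
)

```text
time_s: 12.05
ee_pos: [0.4603, -0.0514, 0.0447]
eef_rot: [3.139, -0.611, 0.38]
force: [-2.9, 0.1, 6.1]
grip_width: 0.0602
grip_force: 25.0
```

Request:
play_rows(
  motion=[
    [[0.04,0,-0.057,0,0,0,-1],[0.1,0,-0.142,0,0,0,-1],[0.18,0,-0.256,0,0,0,-1],[0.26,0,-0.37,0,0,0,-1],[0.333,0,-0.475,0,0,0,-1],[0.333,0,-0.475,0,0,0,-1]],
  ],
)

```text
time_s: 12.65
ee_pos: [0.4613, -0.0516, 0.1932]
eef_rot: [3.133, -0.614, 0.383]
force: [-0.5, 1.0, -2.2]
grip_width: 0.0608
grip_force: 25.0
```

```bash
cat >> h.py <<'E'
def cupfit(n,g):
    "cup in hand: axis xy, handle yaw, top z near guess g"
    from scipy.optimize import least_squares
    c=shot(n); P=cloud(c); h=cv2.cvtColor(c['frame'],cv2.COLOR_RGB2HSV)
    m=(np.hypot(P[:,:,0]-g[0],P[:,:,1]-g[1])<.08)&(P[:,:,2]>g[2]-.005)&(P[:,:,2]<g[2]+.08)&(h[:,:,1]<75)&(h[:,:,2]>90)
    return c,P[m]
E
python3 - <<'E'
from h import *
o=get_obs(); p=o['ee_pos']; print(p,o['eef_rot'],o['grip_width'])
for n in ['scene','side','wrist']:
    c,q=cupfit(n,[p[0],p[1],p[2]-.045])
    cv2.imwrite(f'pics/l_{n}.png',c['frame'][:,:,::-1])
    if len(q)<20: print(n,len(q)); continue
    d=q[:,:2]-p[:2]; r=np.hypot(*d.T); az=np.degrees(np.arctan2(d[:,1],d[:,0]))
    hm=(r>.04)&(abs(az-21.5)<25); hd=q[hm]
    print(n,len(q),'top z',np.percentile(q[:,2],99),'handle',len(hd),np.median(az[hm]) if len(hd) else '', hd.min(0) if len(hd) else '',hd.max(0) if len(hd) else '',r[hm].max() if len(hd) else '')
im=np.hstack([cv2.imread(f'pics/l_{n}.png')[a:a+200,b:b+260] for n,a,b in (('scene',60,120),('side',90,130))]); cv2.imwrite('pics/l.png',cv2.resize(im,(800,308)))
E
```

```text
[ 0.46127305 -0.05158737  0.19321019] [ 3.13302137 -0.61444258  0.38270374] 0.060843897928040416
scene 929 top z 0.22498550382238997 handle 87 18.25026463794152 [ 0.49895658 -0.04202728  0.16504026] [ 0.52572904 -0.02727134  0.20949001] 0.0679137508270293
side 486 top z 0.21529782656687824 handle 64 20.188779745890365 [ 0.4988501  -0.03918195  0.16577382] [ 0.51842882 -0.02749199  0.20905438] 0.06074554474213836
wrist 11522 top z 0.22661009478980218 handle 298 23.897350983595686 [ 0.4965271  -0.03801236  0.20315068] [ 0.51134977 -0.02787332  0.20747506] 0.054667912855317816
```

View pics/l.png

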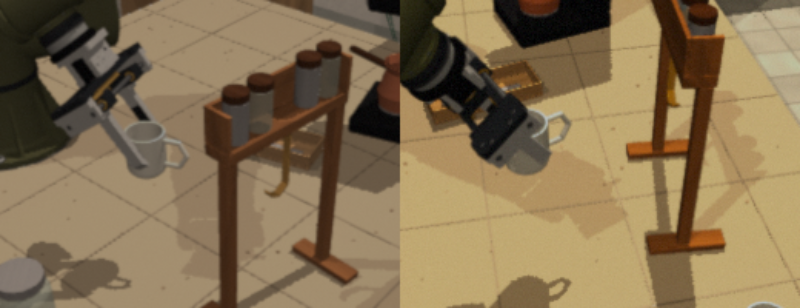

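The cup hangs upright in the fingers with its handle forward; in the left crop the handle is at (180,152) and the hook tip at (270,190). Next: turn to the rack's azimuth and stand off.

```bash
python3 - <<'E'
from h import *
delta([.532,-.0456,.192],tgt(-5.4,35))
E
```

```text
shift [0.2354 0.0874 0.1463] turn [-0.0429  0.0002  0.0617] deg 27.1
```

Request:
play_rows(
  motion=[
    [[0.05,0.02,0.03,-0.009,0,0.012,-1],[0.1,0.035,0.06,-0.018,0,0.025,-1],[0.15,0.05,0.09,-0.027,0,0.038,-1],[0.2,0.07,0.12,-0.036,0,0.05,-1],[0.235,0.087,0.146,-0.043,0,0.0617,-1],[0.235,0.087,0.146,-0.043,0,0.0617,-1],[0.235,0.087,0.146,-0.043,0,0.0617,-1]],
  ],
)

```text
time_s: 13.5
ee_pos: [0.5319, -0.0451, 0.1911]
eef_rot: [3.14, -0.608, -0.093]
force: [-0.7, 0.3, -0.7]
grip_width: 0.0607
grip_force: 25.0
```

```bash
python3 - <<'E'
from h import *
o=get_obs(); p=o['ee_pos']; print(p,o['qpos'].round(2),o['grip_width'])
for n in ['scene','side']:
    c,q=cupfit(n,[p[0],p[1],p[2]-.045])
    d=q[:,:2]-p[:2]; r=np.hypot(*d.T); az=np.degrees(np.arctan2(d[:,1],d[:,0])); hm=(r>.04)&(abs(az+5.4)<25)
    print(n,len(q),hm.sum(),np.median(az[hm]),q[hm].min(0),q[hm].max(0),r[hm].max(),r[hm].max())
    P=cloud(c); b=P[(P[:,:,0]>.645)&(P[:,:,0]<.69)&(P[:,:,1]>-.045)&(P[:,:,1]<.02)&(P[:,:,2]>.165)&(P[:,:,2]<.2)]
    print('  hook',len(b),b.min(0),b.max(0))
c=shot('wrist'); P=cloud(c)
b=P[(P[:,:,0]>.645)&(P[:,:,0]<.69)&(P[:,:,1]>-.045)&(P[:,:,1]<.02)&(P[:,:,2]>.165)&(P[:,:,2]<.2)]
if len(b): print(len(b),b.min(0),b.max(0))
delta([.6195,-.0538,.192],tgt(-5.4,35))
E
```

```text
[ 0.5319382  -0.04514824  0.19107179] [-0.17  0.03  2.03  0.1   0.47  1.41] 0.06066331271124387
scene 1104 89 -8.179963262065563 [ 0.57083642 -0.05599641  0.16136041] [ 0.59933278 -0.0487157   0.20799924] 0.06783781933056379 0.06783781933056379
  hook 87 [ 0.6604359  -0.0276966   0.17769148] [0.6760965  0.01064709 0.19981246]
side 800 68 -8.132315758788774 [ 0.57182905 -0.05629916  0.16545189] [ 0.5942893  -0.04812408  0.20912915] 0.0629994788234758 0.0629994788234758
  hook 84 [ 0.65873033 -0.02916283  0.17970223] [0.67247313 0.01030336 0.19935926]
930 [ 0.65765691 -0.02494972  0.17753443] [0.67336659 0.01214438 0.19999304]
shift [ 0.2884 -0.001   0.2021] turn [0.0001 0.0003 0.0002] deg 0.1
```

Request:
play_rows(
  motion=[
    [[0.06,0,0.042,0,0,0,-1],[0.12,0,0.084,0,0,0,-1],[0.18,0,0.126,0,0,0,-1],[0.24,0,0.168,0,0,0,-1],[0.288,0,0.202,0,0,0,-1],[0.288,0,0.202,0,0,0,-1],[0.288,0,0.202,0,0,0,-1]],
  ],
)

```text
time_s: 14.35
ee_pos: [0.6192, -0.0542, 0.1925]
eef_rot: [3.14, -0.61, -0.094]
force: [0.4, -0.0, -1.2]
grip_width: 0.0607
grip_force: 25.0
```

```bash
python3 - <<'E'
from h import *
o=get_obs(); p=o['ee_pos']; print(p,o['eef_rot'],o['force'])
c=shot('scene'); P=cloud(c); h=cv2.cvtColor(c['frame'],cv2.COLOR_RGB2HSV)
m=(P[:,:,0]>.63)&(P[:,:,0]<.72)&(P[:,:,1]>-.09)&(P[:,:,1]<.02)&(P[:,:,2]>.13)&(P[:,:,2]<.22)
w=m&(h[:,:,1]<75); q=P[w]; print('handle',q.min(0),q.max(0)); q=P[m&~w]; print('hook',q.min(0),q.max(0))
i1=c['frame'][100:240,230:380]; d=shot('side'); i2=d['frame'][100:240,220:370]
cv2.imwrite('pics/f.png',cv2.resize(np.hstack([i1,i2])[:,:,::-1],(800,373),interpolation=cv2.INTER_CUBIC))
delta([.624,-.004,.192],tgt(-5.4,35))
E
```

```text
[ 0.61922189 -0.05420799  0.19253798] [ 3.13999237 -0.60993564 -0.0936362 ] [ 0.352102   -0.02802632 -1.16600381]
handle [ 0.63024379 -0.0898735   0.15277614] [ 0.6868113  -0.01352239  0.21570388]
hook [ 0.64698658 -0.06433158  0.15618941] [0.67830172 0.01017124 0.21950827]
shift [-0.0019 -0.2014  0.0032] turn [0.0002 0.     0.0001] deg 0.1
```

View pics/f.png

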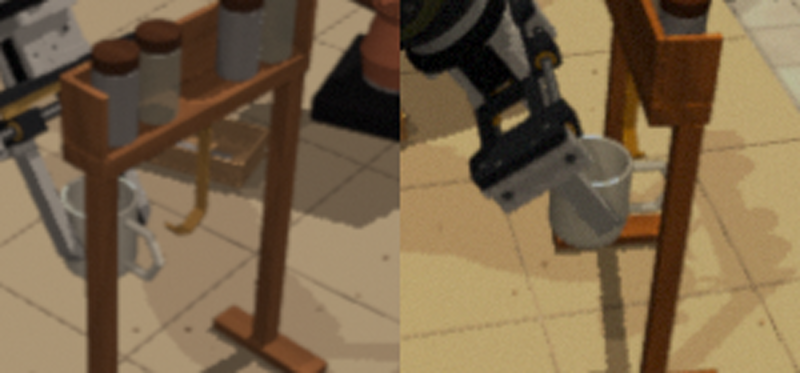

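Left: the handle loop is at (145,250), level with and to the -y side of the hook tip (175,228). Nothing is touching. Slide in.

Request:
play_rows(
  motion=[
    [[0,-0.03,0,0,0,0,-1],[0,-0.06,0,0,0,0,-1],[0,-0.09,0.001,0,0,0,-1],[0,-0.12,0.002,0,0,0,-1],[0,-0.14,0.002,0,0,0,-1],[0,-0.14,0.002,0,0,0,-1]],
  ],
)

```text
time_s: 15.05
ee_pos: [0.6235, -0.0184, 0.1927]
eef_rot: [3.14, -0.611, -0.093]
force: [-0.2, -0.3, -1.1]
grip_width: 0.0605
grip_force: 25.0
```

Request:
play_rows(
  motion=[
    [[0,-0.02,0,0,0,0,-1],[0,-0.04,0,0,0,0,-1],[0,-0.06,0,0,0,0,-1],[0,-0.06,0,0,0,0,-1]],
  ],
)

```text
time_s: 15.45
ee_pos: [0.625, -0.0038, 0.1927]
eef_rot: [3.14, -0.611, -0.093]
force: [0.8, 0.0, -1.9]
grip_width: 0.0606
grip_force: 25.0
```

```bash
python3 - <<'E'
from h import *
o=get_obs(); p=o['ee_pos']; print(p,o['eef_rot'],o['force'],o['grip_width'])
c=shot('scene'); i1=c['frame'][120:230,240:350]; d=shot('side'); i2=d['frame'][120:230,250:360]
cv2.imwrite('pics/f2.png',cv2.resize(np.hstack([i1,i2])[:,:,::-1],(800,400),interpolation=cv2.INTER_CUBIC))
E
```

```text
[ 0.62495457 -0.00375162  0.19271516] [ 3.1399004  -0.61116537 -0.09314269] [ 0.8465261   0.02113368 -1.8572839 ] 0.060566102553832116
```

View pics/f2.png

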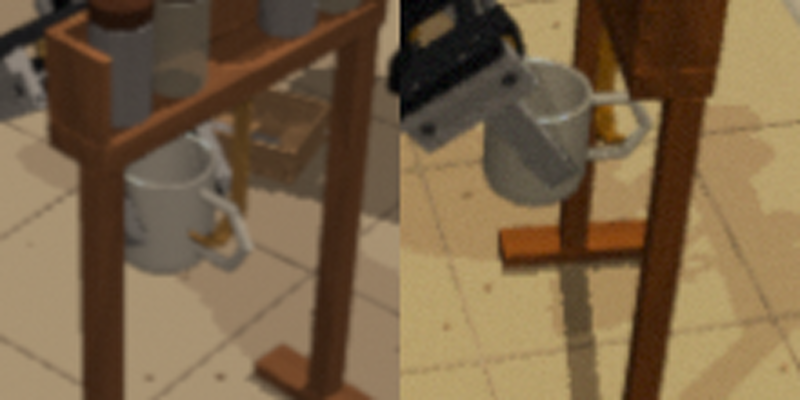

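The hook tip shows inside the handle loop at left (210,238) and right (610,135), with no contact force. Lower 19 mm.

Request:
play_rows(
  motion=[
    [[-0.01,0,0.015,0,0,0,-1],[-0.02,0,0.029,0,0,0,-1],[-0.03,0,0.043,0,0,0,-1],[-0.038,0,0.054,0,0,0,-1],[-0.044,0,0.062,0,0,0,-1],[-0.044,0,0.062,0,0,0,-1]],
  ],
)

```text
time_s: 16.15
ee_pos: [0.6247, -0.0044, 0.1732]
eef_rot: [3.14, -0.611, -0.094]
force: [-0.1, -0.4, -1.3]
grip_width: 0.0605
grip_force: 25.0
```

Request:
play_rows(
  motion=[
    [[-0.002,0,0.003,0,0,0,-1],[-0.004,0,0.006,0,0,0,-1],[-0.005,0,0.0075,0,0,0,-1],[-0.005,0,0.0075,0,0,0,-1]],
  ],
)

```text
time_s: 16.55
ee_pos: [0.6248, -0.0043, 0.1715]
eef_rot: [3.14, -0.611, -0.094]
force: [-0.8, -0.8, -1.3]
grip_width: 0.0606
grip_force: 25.0
```

Request:
play_rows(
  motion=[
    [[0,0,0,0,0,0,1],[0,0,0,0,0,0,1],[0,0,0,0,0,0,1],[0,0,0,0,0,0,1],[0,0,0,0,0,0,1],[0,0,0,0,0,0,1],[0,0,0,0,0,0,1],[0,0,0,0,0,0,1]],
  ],
)

```text
time_s: 17.35
ee_pos: [0.6248, -0.0043, 0.1715]
eef_rot: [3.14, -0.611, -0.094]
force: [0.9, -0.4, 0.7]
grip_width: 0.094
grip_force: 0.0
```

Request:
play_rows(
  motion=[
    [[0,0,-0.03,0,0,0,1],[0,0,-0.08,0,0,0,1],[0,0,-0.16,0,0,0,1],[0,0,-0.26,0,0,0,1],[0,0,-0.36,0,0,0,1],[0,0,-0.46,0,0,0,1],[0,0,-0.5,0,0,0,1],[0,0,-0.5,0,0,0,1],[0,0,-0.5,0,0,0,1],[0,0,-0.5,0,0,0,1]],
  ],
)

```text
time_s: 18.35
ee_pos: [0.5535, 0.0025, 0.2727]
eef_rot: [3.14, -0.61, -0.094]
force: [-0.1, 0.3, 0.4]
grip_width: 0.0938
grip_force: 0.0
```

Request:
play_rows(
  motion=[
    [[0,0,0,0,0,0,1],[0,0,0,0,0,0,1],[0,0,0,0,0,0,1],[0,0,0,0,0,0,1],[0,0,0,0,0,0,1],[0,0,0,0,0,0,1],[0,0,0,0,0,0,1],[0,0,0,0,0,0,1],[0,0,0,0,0,0,1],[0,0,0,0,0,0,1]],
  ],
)

```text
time_s: 19.35
ee_pos: [0.5534, 0.0026, 0.2739]
eef_rot: [3.14, -0.611, -0.094]
force: [-0.4, 0.1, -0.4]
grip_width: 0.0939
grip_force: 0.0
```

```bash
python3 - <<'E'
from h import *
def st():
    c=shot('scene'); P=cloud(c); h=cv2.cvtColor(c['frame'],cv2.COLOR_RGB2HSV)
    q=P[(P[:,:,0]>.59)&(P[:,:,0]<.76)&(abs(P[:,:,1]+.01)<.075)&(P[:,:,2]>.05)&(P[:,:,2]<.24)&(h[:,:,1]<75)]
    print(len(q),q.mean(0).round(4),q.min(0).round(3),q.max(0).round(3)); return c
for _ in range(3): c=st()
d=shot('side')
cv2.imwrite('pics/f3.png',cv2.resize(np.hstack([c['frame'][100:260,200:380],d['frame'][100:260,200:380]])[:,:,::-1],(800,356),interpolation=cv2.INTER_CUBIC))
E
```

```text
1041 [ 0.6801 -0.0218  0.1426] [ 0.636 -0.043  0.098] [0.711 0.016 0.192]
1026 [ 0.6759 -0.0211  0.1415] [ 0.632 -0.041  0.094] [0.706 0.016 0.192]
977 [ 0.6687 -0.0203  0.1413] [ 0.626 -0.04   0.091] [0.698 0.014 0.188]
```

View pics/f3.png

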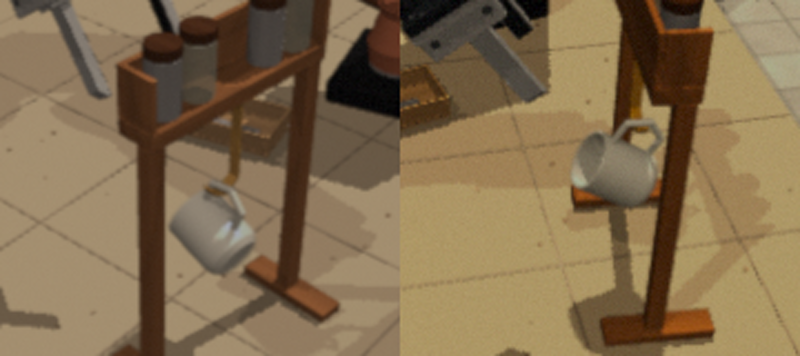

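The cup hangs by its handle on the hook (left crop (215,225)), still swaying. I'll wait for it to settle.

Request:
play_rows(
  motion=[
    [[0,0,0,0,0,0,1],[0,0,0,0,0,0,1],[0,0,0,0,0,0,1],[0,0,0,0,0,0,1],[0,0,0,0,0,0,1],[0,0,0,0,0,0,1],[0,0,0,0,0,0,1],[0,0,0,0,0,0,1],[0,0,0,0,0,0,1],[0,0,0,0,0,0,1]],
  ],
)

```text
time_s: 20.55
ee_pos: [0.5535, 0.0026, 0.2738]
eef_rot: [3.14, -0.611, -0.094]
force: [-0.2, 0.2, -0.6]
grip_width: 0.0941
grip_force: 0.0
```

Request:
play_rows(
  motion=[
    [[0,0,0,0,0,0,1],[0,0,0,0,0,0,1],[0,0,0,0,0,0,1],[0,0,0,0,0,0,1],[0,0,0,0,0,0,1],[0,0,0,0,0,0,1],[0,0,0,0,0,0,1],[0,0,0,0,0,0,1],[0,0,0,0,0,0,1],[0,0,0,0,0,0,1]],
  ],
)

```text
time_s: 21.55
ee_pos: [0.5534, 0.0026, 0.2738]
eef_rot: [3.14, -0.611, -0.094]
force: [-0.2, -0.2, 0.4]
grip_width: 0.0938
grip_force: 0.0
```

Request:
play_rows(
  motion=[
    [[0,0,0,0,0,0,1],[0,0,0,0,0,0,1],[0,0,0,0,0,0,1],[0,0,0,0,0,0,1],[0,0,0,0,0,0,1],[0,0,0,0,0,0,1],[0,0,0,0,0,0,1],[0,0,0,0,0,0,1],[0,0,0,0,0,0,1],[0,0,0,0,0,0,1]],
  ],
)

```text
time_s: 22.55
ee_pos: [0.5535, 0.0026, 0.2739]
eef_rot: [3.14, -0.611, -0.094]
force: [-1.3, -0.3, 0.1]
grip_width: 0.0939
grip_force: 0.0
```

Request:
play_rows(
  motion=[
    [[0,0,0,0,0,0,1],[0,0,0,0,0,0,1],[0,0,0,0,0,0,1],[0,0,0,0,0,0,1],[0,0,0,0,0,0,1],[0,0,0,0,0,0,1],[0,0,0,0,0,0,1],[0,0,0,0,0,0,1],[0,0,0,0,0,0,1],[0,0,0,0,0,0,1]],
  ],
)

```text
time_s: 23.55
ee_pos: [0.5534, 0.0026, 0.2738]
eef_rot: [3.14, -0.611, -0.094]
force: [-0.1, -0.5, -0.1]
grip_width: 0.0941
grip_force: 0.0
```

```bash
python3 - <<'E'
from h import *
for _ in range(12):
    c=shot('scene'); P=cloud(c); h=cv2.cvtColor(c['frame'],cv2.COLOR_RGB2HSV)
    q=P[(P[:,:,0]>.59)&(P[:,:,0]<.76)&(abs(P[:,:,1]+.01)<.075)&(P[:,:,2]>.05)&(P[:,:,2]<.24)&(h[:,:,1]<75)]
    print(round(get_obs()['time_s'],2),q.mean(0).round(4),q[:,0].max().round(3))
E
```

```text
23.6 [ 0.6665 -0.0201  0.1418] 0.696
23.65 [ 0.6664 -0.02    0.1417] 0.696
23.7 [ 0.6665 -0.0201  0.1417] 0.697
23.75 [ 0.6664 -0.02    0.1417] 0.697
23.8 [ 0.6663 -0.02    0.1417] 0.696
23.85 [ 0.6665 -0.02    0.1417] 0.696
23.9 [ 0.6665 -0.0201  0.1417] 0.696
23.95 [ 0.6664 -0.02    0.1417] 0.695
24.0 [ 0.6664 -0.0201  0.1417] 0.697
24.05 [ 0.6664 -0.02    0.1419] 0.697
24.1 [ 0.6664 -0.0201  0.1417] 0.696
24.15 [ 0.6665 -0.0202  0.1417] 0.696
```

The cup is still. Hand in.

```bash
python3 -c "
from station import workorder
print(workorder.hand_in())"
```

```text
the job is handed in; nothing more can be done
None
```

The spoon lies wholly inside the tray and the cup hangs still by its handle on the hook; I handed the job in at about 24 s, and no verdict was shown.

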